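# Lock the empty plate shaker for transport

### The job

The empty one of the two small white plate shakers is to be carried away. Slide the black grip of its transport lock fully home to its end stop at the red keeper, then let go of it. Leave the other shaker, which has a white well plate on it, unlocked and its plate undisturbed.

Things in the scene. Friction and masses are not known exactly. Their poses are not given: they have to be found in the camera images.
- grip_empty (a point): Centre of the upright black ribbed grip of the lock on the EMPTY shaker: 22 mm (own x) by 16 mm (own y, sliding direction), underside 48, this point 71, top 86 mm above the worktop. Own z is up; own +y is the locking direction, along the ledge to the red keeper. A thin steel bolt, at most 52 mm above the worktop, reaches 54 mm to +y from the grip's centre and enters the keeper.
- shaker_empty: The empty shaker, white, fixed to the worktop, 164 (own x) x 172 mm (own y), 44 mm high; origin under its centre. On the ledge along its robot side (own x -50 mm) the grip slides to own +y; the bare platform behind, up to 59 mm high, begins 18 mm behind the grip. The red keeper, 57 mm high, begins 31 mm beyond the grip's end face when that is locked.
- lock_empty (a joint): Travel of that grip in m: 0 free (end with the green mark), 0.055 locked, at its end stop by the red keeper. Starts between 0 and 0.015. About 2 N moves it, and it stays where it is left.
- lock_loaded (a joint): The same lock on the other, identical shaker, which carries the plate: 0 free, 0.055 locked. Starts between 0 and 0.012 and is to be left alone.
- pcr_plate: White 96-well plate, 85 x 128 x 16 mm, lying loose between the corner lugs on the platform of the other shaker, its underside 55 mm above the worktop. Origin at the centre of its underside; own z up.

How it is judged:
At the end, for the whole second after the job is handed in: The empty shaker's grip is at rest within 5 mm of its end stop at the red keeper; the other shaker's lock is still free (travel under 20 mm) and its plate lies within 15 mm of where it was (value of joint lock_empty above 0.05 m and velocity of joint lock_empty between -0.01 and 0.01 m/s and value of joint lock_loaded below 0.02 m and distance of pcr_plate from where it was at the start of the episode below 0.015 m); the robot touches nothing.
It fails at once if the loaded shaker's lock is slid towards locked (beyond 20 mm) (value of joint lock_loaded above 0.02 m).
It fails at once if the plate is displaced by more than 15 mm (distance of pcr_plate from where it was at the start of the episode above 0.015 m).
It also fails if it takes over 32 s, if anything falls off the work surface, if the arm or the gripper's body presses on something with over 40 N, if the wrist force passes 120 N, or if a joint passes its speed limit or range.

### The arm

A 6-joint arm with a two-finger parallel gripper is mounted at the origin on a cart in front of the work surface, level with it; the furniture and walls round the work are solid. World frame = base frame: x ahead of the robot, y to its left, z up, the work surface at z = 0. Lengths are in m, angles in rad, forces in N, time in s.
With the tool pointing down it reaches from about 0.3 to 0.875 m from the base axis. Payload 6.4 kg.
Tool frame: the origin (TCP) lies on the centre line of the jaws, within the pads' length; the fingertips stand 11 mm ahead of it and the grasp point (between the pads) lies 8 mm behind it; x points along the fingers, y is the direction in which the jaws open and shut, and the axes are right-handed (so a half turn about x gives the same grasp; the last joint's range is limited). The gripper opens to 85 mm and grips with 20 to 120 N. Pads are 22 mm wide; open, the fingers measure 114 mm over their backs; the gripper's body (76 mm by 85 mm) begins 54 mm behind the grasp point. The pads swing forward as they close: fully open they stand 13 mm farther back than shut.
Start: joints at [-1.391, 0.181, 1.607, -0, 1.354, -0.206], TCP at [0.216, -0.533, 0.242] pointing down, gripper open.
Joint ranges: [-2.99, 2.99], [-0.89, 2.07], [0.3, 2.58], [-1.14, 4.28], [0, 2.63], [-3.12, 3.12]. Speed limits (rad/s): [2.57, 2.57, 3.01, 3.14, 3.14, 3.14].

### API

Orientations are given as a unit quaternion [w, x, y, z].
In Python, from bench import ctrl, camera, hand_in gives the robot as it stands. The module is installed in compiled form; this text tells all that it offers.
- The arm moves only by the tool drive_tool, never from a script. Its argument "increments" is a list of rows, each a list of 7 numbers: the shift along the tool's x, y, z in m, then the turn, a rotation vector about the tool's x, y, z in degrees, then the gripper's target within -1 to 1 (fully open at 1, half-way at 0, shut at -1). In form: [[dx, dy, dz, rx, ry, rz, claw], ...]. A call has 1 to 10 rows; each row shifts and turns the commanded pose from where the row before left it, along the tool's axes as they then stand; what a row does not reach is not made up. A row lasts 1/8 s, in which the tool goes at most 62.5 mm and 10.7 degrees, less where a joint would pass 70% of its speed; a pose out of reach is approached as far as the arm can. A call is refused whole if a number of a shift passes 0.0625 or a number of a turn 10.7, either way. A call with a gripper value outside its range is refused whole. The fingers move at their own pace and stop on an object; the grip force is fixed at half the most. Time passes only in rows, so rows that do not move let the fingers close. It gives the time, the measured TCP pose, the force and the opening at its end, in the units of the state.
- ctrl.get_obs(): the state, without advancing time (a new reading comes with each control period).
- camera(name): name is "scene" or "top" or "wrist"; returns a dict with "img" (420x560x3 uint8, red, green, blue), "depth" (420x560 float32, m along the optical axis (not along the pixel's ray), 0 where there is no reading), "fx", "fy", "cx", "cy" (pixels), "k1" (the pictures are not rectified: a ray, as slopes to the right and down, at radius r is drawn at 1 + k1 r^2 times it, then the intrinsics apply), "world_from_camera" (4x4, takes a point from camera to world coordinates); the wrist camera has in their place "hand_eye" (4x4, takes a point from camera to tool coordinates, whose origin is the TCP and whose axes are the tool frame's). Camera axes: x right, y down, z forward; pixel columns grow to the right and rows downward; lengths in m; the calibration is good to about 2 mm. A picture is of the moment at which its call begins: read the wrist's pose just before it.
- hand_in(): hands the job in, once; it reports no verdict.
The state is a dict: "time_s": time; "q": joint angles; "dq": joint speeds; "joint_efforts": joint torques, N m; "eef_pos": TCP position; "eef_rot": TCP orientation; "wrist_force": force on the tool from outside, world axes, zero at the start; "torque": the same for the moment, N m; "opening": opening from 0.0 (shut) to 1.0 (fully open).
Only numpy, scipy, OpenCV 4.12 (cv2) and the standard library are available. Lean on these libraries where they do the work, as an engineer would, in place of code of your own. Each camera call takes 0.05 s, during which the arm holds its last target.

## Working session

There is one attempt and no reset: what is moved stays moved. The work goes in short steps, Python scripts to look and compute and a tool call to move; the robot and the scene stay as the last step left them, time stands still between calls to the robot, and variables do not carry over. Pictures are saved under pics/ and viewed, and the job is handed in when it is done.

Besides the shell and the picture viewer there is one more tool, called after ">>>" as name(argument=value, ...) on one line, values as JSON. drive_tool: Moves the arm, as the interface text tells. Its arguments: {"type":"object","properties":{"increments":{"type":"array","items":{"type":"array","items":{"type":"number"}}}},"required":["increments"]}

```bash
mkdir -p pics
cat > h.py <<'E'
import numpy as np,cv2
from bench import ctrl,camera,hand_in
def save(c,n): cv2.imwrite('pics/'+n,cv2.cvtColor(c['img'],cv2.COLOR_RGB2BGR))
def cloud(c,T):
    v,u=np.mgrid[0:420,0:560].astype(float)
    x=(u-c['cx'])/c['fx'];y=(v-c['cy'])/c['fy']
    rx,ry=x.copy(),y.copy()
    for _ in range(20):
        r2=rx**2+ry**2; rx=x/(1+c['k1']*r2); ry=y/(1+c['k1']*r2)
    d=c['depth']; P=np.stack([rx*d,ry*d,d,np.ones_like(d)],-1)
    return (P@np.array(T).T)[...,:3]
E
python3 - <<'E'
from h import *
print(ctrl.get_obs())
for n in ('scene','top'):
    c=camera(n); save(c,n+'1.png'); P=cloud(c,c['world_from_camera']); np.savez(n+'.npz',P=P,img=c['img'],d=c['depth'])
    print(n,np.array(c['world_from_camera']).round(3),c['fx'],c['k1'])
E
```

```text
{'time_s': 0.0, 'q': array([-1.39128791e+00,  1.81540037e-01,  1.60801719e+00,  1.44862886e-05,
        1.35378049e+00, -2.06307504e-01]), 'dq': array([-0.00085831,  0.0011409 ,  0.0009359 , -0.00094951, -0.00205565,
       -0.00080947]), 'joint_efforts': array([-1.48017993e-03, -4.44874191e+01, -3.51335120e+01, -5.83077217e-04,
        8.92473880e-03, -5.44016970e-06]), 'eef_pos': array([ 0.21630066, -0.53219193,  0.24138025]), 'eef_rot': array([ 0.13494408,  0.69400379,  0.13617779, -0.69397726]), 'wrist_force': array([ 0.26595916, -0.3208605 ,  0.62029866]), 'torque': array([ 0.00988365,  0.0206729 , -0.01080119]), 'opening': 1.000269247255027}
scene [[-0.893 -0.32   0.315  0.161]
 [-0.45   0.644 -0.619  0.828]
 [-0.005 -0.695 -0.719  0.838]
 [ 0.     0.     0.     1.   ]] 524.715754726294 -0.2054856246443808
top [[ 0.024 -0.997  0.069  0.443]
 [-1.    -0.024 -0.     0.187]
 [ 0.002 -0.069 -0.998  0.931]
 [ 0.     0.     0.     1.   ]] 461.1086558186838 0.02294368298702173
```

View pics/scene1.png

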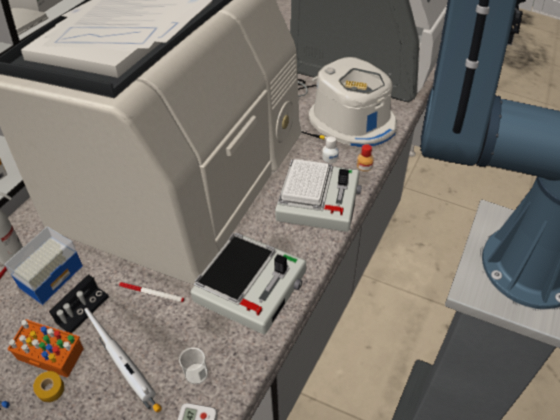

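View pics/top1.png

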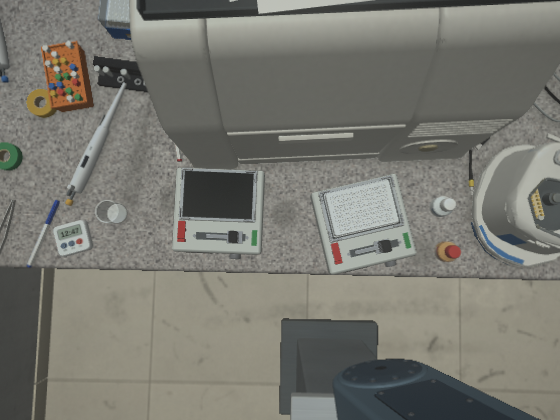

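The empty shaker is at about (220,210) in the top view: bare black platform, grip near (236,237), red keeper at (181,232), green mark at (254,238). The loaded shaker is at (362,222) with its white plate. Next I'll measure these.

Run:
```python
from h import *
z=np.load('top.npz');P=z['P'];img=z['img']
cv2.imwrite('pics/topcrop.png',cv2.resize(cv2.cvtColor(img,cv2.COLOR_RGB2BGR)[155:275,160:290],None,fx=6,fy=5,interpolation=cv2.INTER_NEAREST)[:600,:780])
for n in ('top','scene'):
    z=np.load(n+'.npz');P=z['P'];img=z['img'].astype(int)
    R,G,B=img[...,0],img[...,1],img[...,2]
    box=(P[...,0]>.15)&(P[...,0]<.65)&(P[...,1]>.05)&(P[...,1]<.55)&(P[...,2]>0.02)&(P[...,2]<.12)
    red=box&(R>130)&(G<80)&(B<80); gr=box&(G>R+40)&(G>B+20)
    grip=box&(P[...,2]>.066)&(P[...,2]<.1)&(P[...,1]>.15)&(P[...,0]<.46)
    for k,m in (('red',red),('green',gr),('grip',grip)):
        Q=P[m]; 
        if len(Q): print(n,k,len(Q),np.median(Q,0).round(4),np.percentile(Q,3,axis=0).round(4),np.percentile(Q,97,axis=0).round(4))
    if n=='top':
        g=cv2.minAreaRect(P[grip][:,:2].astype(np.float32)*1000);print(g)
        # side surface of shaker
        body=(P[...,2]>.035)&(P[...,2]<.07)&(P[...,1]>.1)&(P[...,1]<.36)&(P[...,0]>.2)&(P[...,0]<.6)
        print(cv2.minAreaRect(P[body][:,:2].astype(np.float32)*1000))
        cv2.imwrite('pics/mask.png',(body*120+grip*100).astype(np.uint8))
        for r in range(226,250,2): print(r,[(round(P[r,c,0],3),round(P[r,c,1],3),round(P[r,c,2],3)) for c in range(222,252,4)])
```

```text
top red 256 [0.4492 0.2304 0.0565] [0.415  0.0749 0.0537] [0.4834 0.3822 0.059 ]
top green 74 [0.4583 0.2388 0.045 ] [0.4431 0.2348 0.0413] [0.4718 0.2428 0.0479]
top grip 68 [0.4531 0.2756 0.0851] [0.4476 0.2682 0.0772] [0.4587 0.284  0.0878]
((453.1623229980469, 276.0694274902344), (11.130606651306152, 16.208059310913086), 1.3152031898498535)
((508.4595947265625, 229.98956298828125), (259.9538269042969, 183.00132751464844), 89.99085235595703)
226 [(np.float64(0.478), np.float64(0.301), np.float64(0.041)), (np.float64(0.478), np.float64(0.293), np.float64(0.042)), (np.float64(0.478), np.float64(0.286), np.float64(0.043)), (np.float64(0.479), np.float64(0.278), np.float64(0.045)), (np.float64(0.479), np.float64(0.27), np.float64(0.043)), (np.float64(0.479), np.float64(0.262), np.float64(0.046)), (np.float64(0.479), np.float64(0.255), np.float64(0.045)), (np.float64(0.479), np.float64(0.247), np.float64(0.044))]
228 [(np.float64(0.474), np.float64(0.301), np.float64(0.042)), (np.float64(0.474), np.float64(0.293), np.float64(0.044)), (np.float64(0.475), np.float64(0.286), np.float64(0.
[... 4599 characters left out ...]
p.float64(0.299), np.float64(0.047)), (np.float64(0.436), np.float64(0.292), np.float64(0.045)), (np.float64(0.436), np.float64(0.284), np.float64(0.046)), (np.float64(0.436), np.float64(0.277), np.float64(0.041)), (np.float64(0.437), np.float64(0.269), np.float64(0.045)), (np.float64(0.437), np.float64(0.261), np.float64(0.044)), (np.float64(0.437), np.float64(0.254), np.float64(0.041)), (np.float64(0.437), np.float64(0.246), np.float64(0.041))]
scene red 211 [0.4572 0.3737 0.0566] [0.4176 0.076  0.0529] [0.4873 0.3838 0.0594]
scene green 42 [0.4579 0.238  0.0443] [0.4457 0.234  0.042 ] [0.472  0.2438 0.0482]
scene grip 85 [0.4533 0.2815 0.0825] [0.449  0.2713 0.0681] [0.4597 0.2866 0.0883]
```

View pics/topcrop.png

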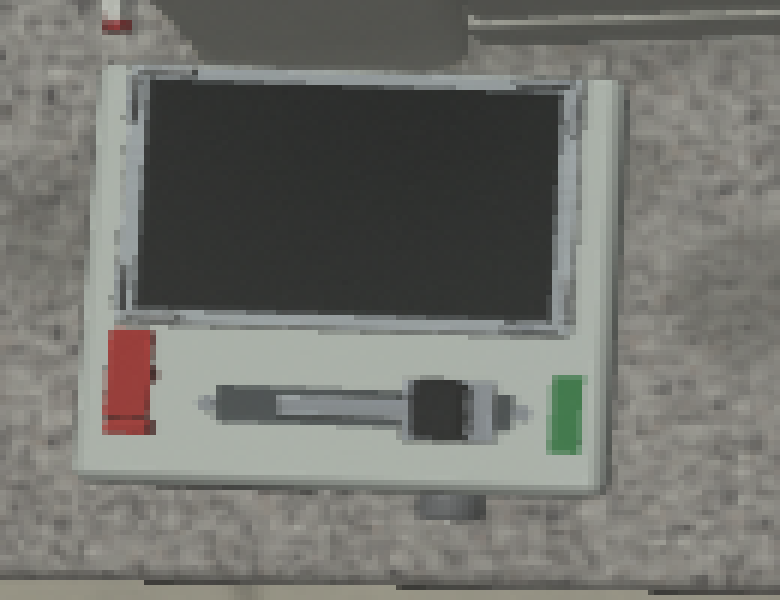

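View pics/mask.png

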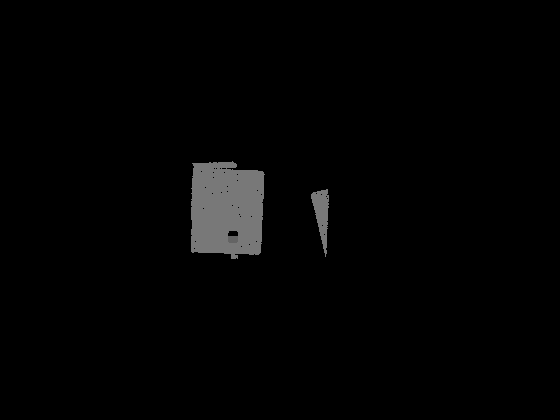

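Run:
```python
from h import *
from scipy.spatial.transform import Rotation as Ro
o=ctrl.get_obs();w=o['eef_rot'];R=Ro.from_quat([*w[1:],w[0]]).as_matrix();print(R.round(3))
for n in('top','scene'):
    z=np.load(n+'.npz');P=z['P'];img=z['img'].astype(int)
    r,G,B=img[...,0],img[...,1],img[...,2]
    reg=(P[...,2]>.02)&(P[...,2]<.1)
    red=reg&(r>110)&(G<90)&(B<90)&(P[...,1]>.3)&(P[...,1]<.42)&(P[...,0]>.4)&(P[...,0]<.52)
    m=(P[...,2]>.072)&(P[...,2]<.1)&(P[...,1]>.24)&(P[...,1]<.34)&(P[...,0]<.49)&(P[...,0]>.42)
    gr=reg&(G>r+40)&(P[...,1]>.2)
    print(n,'keeper',cv2.minAreaRect(P[red][:,:2].astype(np.float32)*1000),P[red].min(0),P[red].max(0))
    print(n,'grip',cv2.minAreaRect(P[m][:,:2].astype(np.float32)*1000),P[m].min(0),P[m].max(0), np.median(P[m],0))
    print(n,'green',P[gr].mean(0))
    if n=='top':
        b=(P[...,2]>.036)&(P[...,2]<.05)&(P[...,1]>.19)&(P[...,1]<.41)&(P[...,0]>.4)&(P[...,0]<.48)
        Q=P[b]; # edges: front (min x) per y, sides
        ys=np.arange(.24,.37,.005); fx=[Q[abs(Q[:,1]-y)<.003][:,0].min() for y in ys]; print('front slope',np.polyfit(ys,fx,1))
        b=(P[...,2]>.036)&(P[...,2]<.062)&(P[...,1]>.19)&(P[...,1]<.41)
        Q=P[b];xs=np.arange(.44,.56,.005)
        for f in (np.min,np.max): 
            e=[f(Q[abs(Q[:,0]-x)<.003][:,1]) for x in xs];print('side',np.polyfit(xs,e,1),np.round(e[0],3),np.round(e[-1],3))
    t=(P[...,2]>.1)
    for y in np.arange(-.5,.45,.1):
        k=t&(abs(P[...,1]-y)<.05)&(P[...,0]>.3)&(P[...,0]<.9); 
        if k.any(): i=P[k]; print(' y%.1f tall minx %.3f at z %.3f'%(y,i[:,0].min(),i[i[:,0].argmin(),2]), 'max z of x<.6', i[i[:,0]<.6][:,2].max() if (i[:,0]<.6).any() else None)
```

```text
[[-0.     0.376 -0.927]
 [ 0.002 -0.927 -0.376]
 [-1.    -0.002 -0.   ]]
top keeper ((466.3070068359375, 377.3105163574219), (37.94950485229492, 13.838644981384277), 0.9881008267402649) [0.44725085 0.37026073 0.05250289] [0.48537633 0.38406444 0.05935334]
top grip ((457.6969909667969, 276.2177734375), (20.20435905456543, 16.296524047851562), 1.315203309059143) [0.44746369 0.26805195 0.07399421] [0.46784541 0.28446907 0.08936416] [0.45699653 0.27568196 0.08497411]
top green [0.60360198 0.49805391 0.04199275]
front slope [0.04056722 0.41359255]
side [-0.01537687  0.23296188] 0.227 0.224
side [-0.02340027  0.40667175] 0.396 0.393
 y-0.3 tall minx 0.449 at z 0.109 max z of x<.6 0.15430344415183728
 y-0.2 tall minx 0.469 at z 0.121 max z of x<.6 0.14860335706270333
 y-0.1 tall minx 0.618 at z 0.122 max z of x<.6 None
 y-0.0 tall minx 0.619 at z 0.148 max z of x<.6 None
 y0.1 tall minx 0.605 at z 0.220 max z of x<.6 None
 y0.2 tall minx 0.443 at z 0.931 max z of x<.6 0.9305843921874651
 y0.3 tall minx 0.597 at z 0.108 max z of x<.6 0.1709448326596208
 y0.4 tall minx 0.596 at z 0.101 max z 
[... 388 characters left out ...]
74] [0.45812997 0.28130999 0.08427746]
scene green [0.67182547 0.51916736 0.04941789]
 y-0.5 tall minx 0.387 at z 0.134 max z of x<.6 0.3118375036523725
 y-0.4 tall minx 0.418 at z 0.105 max z of x<.6 0.31522240935607715
 y-0.3 tall minx 0.448 at z 0.117 max z of x<.6 0.15649758975710215
 y-0.2 tall minx 0.467 at z 0.121 max z of x<.6 0.14836447182897283
 y-0.1 tall minx 0.620 at z 0.130 max z of x<.6 None
 y-0.0 tall minx 0.621 at z 0.116 max z of x<.6 None
 y0.1 tall minx 0.608 at z 0.224 max z of x<.6 None
 y0.2 tall minx 0.604 at z 0.224 max z of x<.6 None
 y0.3 tall minx 0.598 at z 0.106 max z of x<.6 0.13905017659693508
 y0.4 tall minx 0.597 at z 0.101 max z of x<.6 0.14782776177547785
```

Measurements:

| Item | World value |
|---|---|
| Grip centre | about (0.457, 0.277), top at z 0.085 |
| Near face of keeper | y ≈ 0.370 |
| Grip's −y face when locked | y ≈ 0.323 |
| Shaker yaw | about −1.3° |

The 0.055 travel fits a nearly free start. The plan is to push from the −y side with shut fingers, keeping the fingertips above z ≈ 0.056.

>>> drive_tool(increments=[[0, -0.039, -0.032, 0, 0, 0, -1], [0, -0.039, -0.032, 0, 0, 0, -1], [0, -0.039, -0.032, 0, 0, 0, -1], [0, -0.039, -0.032, 0, 0, 0, -1], [0, -0.039, -0.032, 0, 0, 0, -1], [0, -0.039, -0.032, 0, 0, 0, -1], [0, -0.039, -0.032, 0, 0, 0, -1], [0, -0.039, -0.032, 0, 0, 0, -1], [0, -0.039, -0.032, 0, 0, 0, -1], [0, -0.039, -0.032, 0, 0, 0, -1]])

```text
time_s: 1.35
eef_pos: [0.3662, -0.0494, 0.2423]
eef_rot: [0.136, 0.694, 0.135, -0.694]
wrist_force: [1.0, -0.9, 0.7]
opening: -0.001
```

>>> drive_tool(increments=[[0, -0.039, -0.032, 0, 0, 0, -1], [0, -0.039, -0.032, 0, 0, 0, -1], [0, -0.039, -0.032, 0, 0, 0, -1], [0, -0.039, -0.032, 0, 0, 0, -1], [0, -0.038, -0.031, 0, 0, 0, -1], [0, -0.036, -0.03, 0, 0, 0, -1], [0, 0, 0, -10, 0, 0, -1], [0, 0, 0, -10, 0, 0, -1], [0, 0, 0, -10, 0, 0, -1], [0, 0, 0, -10, 0, 0, -1]])

```text
time_s: 2.6
eef_pos: [0.4543, 0.2332, 0.2418]
eef_rot: [-0.366, -0.604, -0.367, 0.605]
wrist_force: [-0.6, 0.7, 0.6]
opening: -0.001
```

>>> drive_tool(increments=[[0, 0, 0, -10, 0, 0, -1], [0, 0, 0, -10, 0, 0, -1], [0, 0, 0, -6.7, 0, 0, -1], [0, 0, 0, 0, 0, 0, -1], [0, 0, 0, 0, 0, 0, -1]])

```text
time_s: 3.22
eef_pos: [0.4545, 0.2332, 0.2421]
eef_rot: [-0.494, -0.506, -0.494, 0.506]
wrist_force: [0.1, 0.4, -0.1]
opening: -0.002
```

Run:
```python
from h import *
from scipy.spatial.transform import Rotation as Ro
o=ctrl.get_obs();w=o['eef_rot'];R=Ro.from_quat([*w[1:],w[0]]).as_matrix();print(o['eef_pos'],R.round(3),o['q'].round(2),o['wrist_force'])
c=camera('wrist');save(c,'w1.png')
T=np.eye(4);T[:3,:3]=R;T[:3,3]=o['eef_pos']
P=cloud(c,T@np.array(c['hand_eye']))
r,G,B=[c['img'][...,i].astype(int) for i in range(3)]
m=(P[...,2]>.072)&(P[...,2]<.1)&(P[...,1]>.24)&(P[...,1]<.34)&(P[...,0]<.49)&(P[...,0]>.42)&(r<90)
red=(r>110)&(G<90)&(B<90)&(P[...,2]>.05)&(P[...,2]<.065)&(P[...,1]>.3)
for k in(m,red):
    if k.any():print(k.sum(),P[k].min(0),P[k].max(0),cv2.minAreaRect(P[k][:,:2].astype(np.float32)*1000))
```

```text
[0.45452225 0.23318042 0.2420756 ] [[-0.     1.    -0.023]
 [-0.    -0.023 -1.   ]
 [-1.    -0.     0.   ]] [ 0.24  0.04  1.77 -0.    1.34  0.26] [ 0.10264635  0.3526536  -0.14417539]
441 [0.44781157 0.26960651 0.07839304] [0.4670819  0.28568334 0.08717837] ((457.3939514160156, 277.5789794921875), (16.041059494018555, 19.226469039916992), 89.30598449707031)
791 [0.44757809 0.3706585  0.05273313] [0.48500776 0.38420899 0.05869927] ((466.38946533203125, 377.4004211425781), (13.315716743469238, 37.38468933105469), 88.94880676269531)
```

View pics/w1.png

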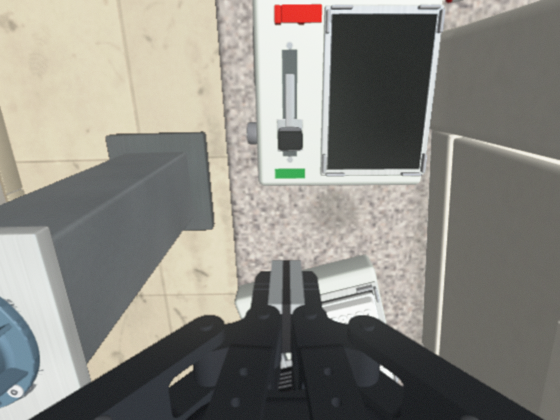

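The wrist view agrees with the other cameras: grip at pixel (290,138), i.e. (0.457, 0.2775), and keeper face at y 0.3707. The shut fingers are lined up behind the grip. Descending beside it now.

>>> drive_tool(increments=[[0.04, 0.002, 0, 0, 0, 0, -1], [0.04, 0, 0, 0, 0, 0, -1], [0.04, 0, 0, 0, 0, 0, -1], [0.03, 0, 0, 0, 0, 0, -1], [0.015, 0, 0, 0, 0, 0, -1], [0.009, 0, 0, 0, 0, 0, -1], [0, 0, 0, 0, 0, 0, -1], [0, 0, 0, 0, 0, 0, -1]])

```text
time_s: 4.28
eef_pos: [0.4576, 0.2334, 0.0694]
eef_rot: [0.495, 0.506, 0.494, -0.505]
wrist_force: [0.4, 0.0, -0.2]
opening: -0.004
```

Run:
```python
from h import *
c=camera('wrist');save(c,'w2.png')
c=camera('scene');cv2.imwrite('pics/s2.png',cv2.resize(cv2.cvtColor(c['img'],cv2.COLOR_RGB2BGR)[200:340,160:340],None,fx=4,fy=4))
```

```text
(no output)
```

View pics/w2.png

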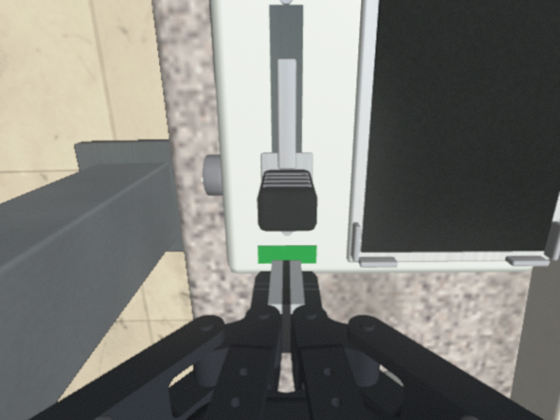

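View pics/s2.png

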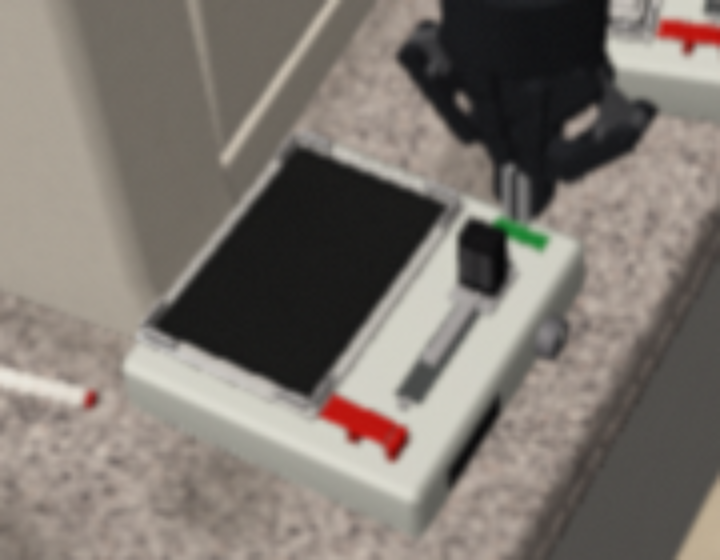

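The fingers sit on the ledge side, clear and in line with the grip (grip at (287,200) in the wrist view). Pushing +y, which is tool −z.

>>> drive_tool(increments=[[0, 0, -0.01, 0, 0, 0, -1], [0, 0, -0.008, 0, 0, 0, -1], [0, 0, -0.007, 0, 0, 0, -1], [0, 0, -0.007, 0, 0, 0, -1], [0, 0, -0.007, 0, 0, 0, -1], [0, 0, 0, 0, 0, 0, -1]])

```text
time_s: 5.12
eef_pos: [0.4574, 0.2728, 0.0682]
eef_rot: [0.495, 0.505, 0.495, -0.505]
wrist_force: [-0.1, 0.1, -0.0]
opening: -0.002
```

>>> drive_tool(increments=[[0, 0, -0.007, 0, 0, 0, -1], [0, 0, -0.007, 0, 0, 0, -1], [0, 0, -0.007, 0, 0, 0, -1], [0, 0, -0.006, 0, 0, 0, -1], [0, 0, -0.004, 0, 0, 0, -1], [0, 0, 0, 0, 0, 0, -1], [0, 0, 0, 0, 0, 0, -1]])

```text
time_s: 6.0
eef_pos: [0.4585, 0.3035, 0.0686]
eef_rot: [0.495, 0.506, 0.495, -0.505]
wrist_force: [0.3, 0.1, 0.4]
opening: 0.002
```

Run:
```python
from h import *
c=camera('wrist');save(c,'w3.png')
```

```text
(no output)
```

View pics/w3.png

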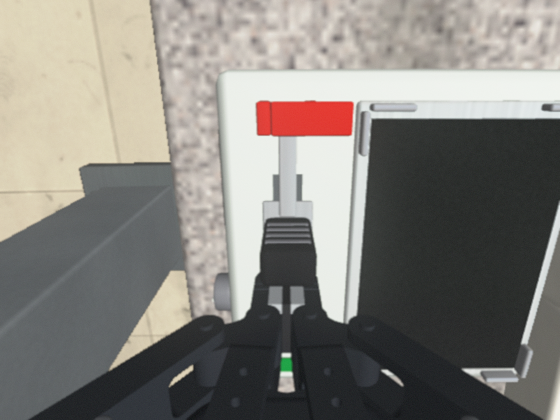

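The grip is moving with the fingers and the bolt has reached the keeper at (288,135). About 9 mm remain, so I'll take small steps and watch the force.

>>> drive_tool(increments=[[0, 0, -0.003, 0, 0, 0, -1], [0, 0, -0.003, 0, 0, 0, -1], [0, 0, 0, 0, 0, 0, -1]])

```text
time_s: 6.42
eef_pos: [0.4585, 0.3094, 0.0684]
eef_rot: [0.495, 0.505, 0.495, -0.505]
wrist_force: [0.2, -0.1, 1.7]
opening: -0.002
```

>>> drive_tool(increments=[[0, 0, -0.002, 0, 0, 0, -1], [0, 0, 0, 0, 0, 0, -1]])

```text
time_s: 6.68
eef_pos: [0.4584, 0.3112, 0.0684]
eef_rot: [0.495, 0.505, 0.495, -0.505]
wrist_force: [0.3, -1.1, 1.6]
opening: -0.002
```

>>> drive_tool(increments=[[0, 0, -0.002, 0, 0, 0, -1], [0, 0, 0, 0, 0, 0, -1]])

```text
time_s: 6.92
eef_pos: [0.4584, 0.3115, 0.0684]
eef_rot: [-0.496, -0.504, -0.494, 0.506]
wrist_force: [-0.6, -10.8, 5.0]
opening: 0.001
```

The force rose to 11 N and the motion stopped at y 0.3115, against 0.3127 expected, so this is the end stop. Backing off, lifting, and checking.

>>> drive_tool(increments=[[0, 0, 0.004, 0, 0, 0, -1], [0, 0, 0.01, 0, 0, 0, -1], [0, 0, 0.015, 0, 0, 0, -1], [0, 0, 0.015, 0, 0, 0, -1], [-0.03, 0, 0, 0, 0, 0, -1], [-0.05, 0, 0, 0, 0, 0, -1], [-0.05, 0, 0, 0, 0, 0, -1], [-0.04, 0, 0, 0, 0, 0, -1], [0, 0, 0, 0, 0, 0, -1], [0, 0, 0, 0, 0, 0, -1]])

```text
time_s: 8.18
eef_pos: [0.457, 0.2685, 0.2376]
eef_rot: [-0.494, -0.505, -0.495, 0.506]
wrist_force: [0.2, 0.4, -0.8]
opening: 0.003
```

Run:
```python
from h import *
from scipy.spatial.transform import Rotation as Ro
o=ctrl.get_obs();w=o['eef_rot'];R=Ro.from_quat([*w[1:],w[0]]).as_matrix();print(o['eef_pos'],o['wrist_force'],o['time_s'])
c=camera('wrist');save(c,'w4.png')
T=np.eye(4);T[:3,:3]=R;T[:3,3]=o['eef_pos']
t=camera('top');save(t,'top4.png')
P0=np.load('top.npz')['P']
for n,c,P in(('w',c,cloud(c,T@np.array(c['hand_eye']))),('top',t,cloud(t,t['world_from_camera']))):
    r,G,B=[c['img'][...,i].astype(int) for i in range(3)]
    m=(P[...,2]>.072)&(P[...,2]<.1)&(P[...,1]>.28)&(P[...,1]<.4)&(P[...,0]<.49)&(P[...,0]>.42)&(r<100)
    red=(r>110)&(G<90)&(B<90)&(P[...,2]>.05)&(P[...,2]<.065)&(P[...,1]>.3)
    for k in(m,red):
        if k.any():print(n,k.sum(),P[k].min(0),P[k].max(0),cv2.minAreaRect(P[k][:,:2].astype(np.float32)*1000))
a=np.load('top.npz')['img'].astype(int);d=abs(t['img'].astype(int)-a).max(2)[180:275,310:420];print('loaded diff',(d>40).sum())
```

```text
[0.45700869 0.26849436 0.23762063] [ 0.15337946  0.38471409 -0.80741442] 8.175
w 476 [0.44900444 0.32530623 0.07904548] [0.46861024 0.34020594 0.08728702] ((458.8731994628906, 332.835205078125), (14.777359962463379, 19.51026725769043), 88.88862609863281)
w 698 [0.44783065 0.37145906 0.05242409] [0.48528025 0.38430202 0.05757067] ((466.63018798828125, 377.8303527832031), (12.647509574890137, 37.40981674194336), 89.07013702392578)
top 54 [0.7235213  0.58780165 0.05007013] [0.76710917 0.62932089 0.05558821] ((741.51513671875, 606.461181640625), (27.550535202026367, 43.15631103515625), 58.71553421020508)
loaded diff 0
```

View pics/w4.png

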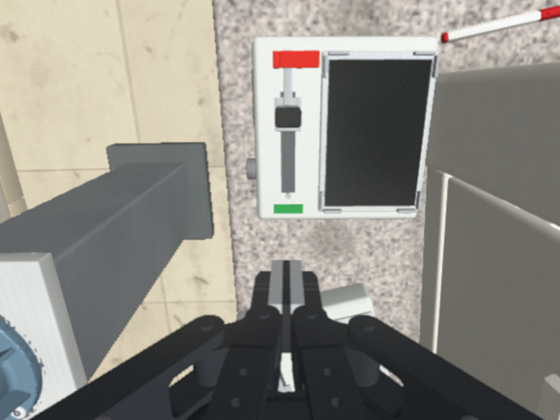

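View pics/top4.png

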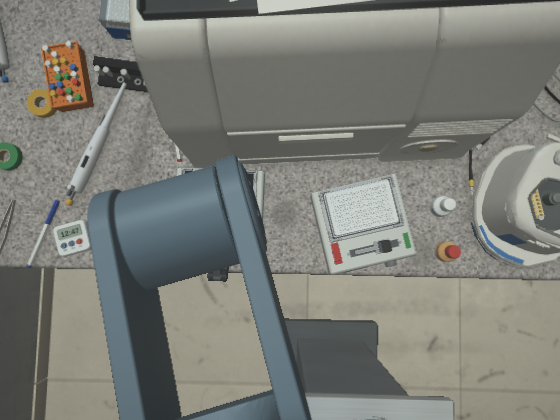

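The gap from grip to keeper is 31 mm, as specified for locked. The grip moved 55 mm, and the loaded shaker's picture is unchanged. Handing in.

```bash
python3 -c "
from bench import hand_in
print(hand_in())"
```

```text
the job is handed in; nothing more can be done
None
```

I slid the empty shaker's lock grip home to its end stop by pushing it with the shut fingers. I then backed off, lifted clear to TCP z ≈ 0.24 m, and handed the job in at about 8.3 s; no verdict is reported.

**Lock on the empty shaker:**
- The push met the end stop at TCP y 0.3115, where the force rose to about 11 N and the motion stopped. I had expected 0.3127.
- After I let go, the wrist camera showed the grip moved by 55 mm. Its end face stood 31 mm from the red keeper, which is the gap given for locked.
- The top camera could not confirm this because the arm blocked its view of the empty shaker.

**Loaded shaker:** its area of the top picture, plate and lock included, showed no visible change from the start.

**Robot:** the last wrist force reading was below 1 N.

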